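Raise the riser shelf to its next hole

TASK

Raise the shelf of the blue riser stand to its next hole: squeeze the red sprung button in flush with the sleeve, slide the sleeve up without forcing it until the button pops fully out through the next hole, and let go. Then press down lightly on the middle of the shelf for a moment to make sure that it holds, and leave it there, without disturbing the bottles and the timer.

Things in the scene. Friction and masses are not known exactly. Their poses are not given: they have to be found in the camera images.
- riser: Bench riser stand, fixed to the bench: grey base plate 130 x 110 x 14 mm with an upright 20 mm square aluminium post on its centre. Origin: centre of the underside, on the post's axis; z up. The red button faces its -x (roughly toward the robot), the shelf sticks out along its +y. Squeeze along x.
- sleeve_tube: Blue square sleeve 26 x 26 mm, wall 2 mm, black cap, sliding over the post; carries the shelf. At the start it reaches 87 mm below to 24 mm above the button. Origin on the post's axis, at button height at the start. About 0.26 kg; friction (7 N) keeps it where left: lifting takes 9 to 11 N, and about 5 to 10 N more over the first 6 mm while the flush button is cammed under the wall.
- button_cap: Red button, 10 mm across with domed end, on the fixed post, 165 mm up; sticks out 5.5 mm from the sleeve's -x face through a 11 mm high window. Origin: tip of the dome; -x outward. Spring 2 N out, 3.7 N flush, 4.3 N under the wall. It locks the sleeve unless pressed flush. A flat finger over it and one on the opposite face press it in and lift the sleeve. At most 18 N between it and the sleeve.
- riser_button (a joint): Button travel, m: 0 fully out, 0.0055 flush with the sleeve's outside, about 0.0075 under the wall. After the sleeve has risen some 6 mm the wall keeps the button in without the finger; at the next hole the spring pops it out: the pull needed to lift drops by 3 N or more, then rises by about 10 N per mm at the block. A squeeze of 30 to 40 N serves to press it in and lift.
- riser_sleeve (a joint): Sleeve height above its start, m; end stop 0.064. The next hole is the 11 mm high window in the brass plate on the -x face, 34 to 56 mm below the first; the plate was clamped by hand, its place varies unmeasured: feel for it. Once the button is out the sleeve is blocked after 1 to 2 mm. Fingers must not cover that window: keep their tips at most 18 mm below the button at the start.
- sleeve_top (a point): Middle of the top of the sleeve's black cap; 24 mm above the button at the start.
- shelf_mid (a point): Middle of the top of the white shelf (84 x 90 x 5 mm plate, dark mat), 113 mm from the post's axis along the riser's +y, 70 mm below the button at the start; rises with the sleeve. Press here with the fingers for the check: 5 N or more for 0.2 s, at most 25 N.
- bottle_small: Bystander: small white bottle with red cap, 34 mm in diameter, 62 mm tall, beside the base; origin at its underside.
- timer: Bystander: white bench timer lying flat, 68 x 62 x 19 mm; origin at its underside.
- bottle_white: Bystander: white bottle with blue cap, 54 mm in diameter, 106 mm tall, beyond the shelf; origin at its underside.
Not all that is in view belongs to the job. There is more than one size of the riser; the one meant has the size given above.

How it is judged:
On the way, in this order (a step that is already met when the one before it is completed fails the run):
1. the button is in and the sleeve has slid up off its starting hole (value of joint riser_sleeve above 0.01 m and value of joint riser_button above 0.006 m), for 0.1 s.
2. the button has popped out fully through the next hole and the sleeve has been let go (value of joint riser_sleeve above 0.03 m and value of joint riser_button below 0.0015 m and contact force between the fingers and sleeve_tube below 0.1 N), for 0.2 s.
3. the fingers press down on the shelf with at least 5 N while the button holds it (contact force between the fingers and sleeve_tube above 5 N and value of joint riser_sleeve above 0.03 m and value of joint riser_button below 0.0015 m and horizontal distance between the grasp point and shelf_mid below 0.045 m), for 0.2 s.
At the end, for the whole second after the job is handed in: The sleeve stands at its next hole (30 mm or more above its start), at rest, with the button out to within 1.5 mm (value of joint riser_sleeve above 0.03 m and value of joint riser_button below 0.0015 m and linear speed of sleeve_tube below 0.005 m/s); the robot touches nothing.
It fails at once if the button is forced: more than 18 N between the button and the sleeve (contact force between button_cap and sleeve_tube above 18 N).
It fails at once if the shelf is pressed with more than 25 N (horizontal distance between the grasp point and shelf_mid below 0.045 m and contact force between the fingers and sleeve_tube above 25 N).
It fails at once if a bystander is moved by more than 20 mm or tipped (distance of any of bottle_small, timer, bottle_white from where it was at the start of the episode above 0.02 m or angle between any of bottle_small, bottle_white's own z axis and vertical above 0.4 rad).
It also fails if it takes over 72 s, if anything falls off the work surface, if the arm or the gripper's body presses on something with over 40 N, if the wrist force passes 120 N, or if a joint passes its speed limit or range.

ROBOT

A 6-joint arm with a two-finger parallel gripper is mounted at the origin on a cart in front of the work surface, level with it; the furniture and walls round the work are solid. World frame = base frame: x ahead of the robot, y to its left, z up, the work surface at z = 0. Lengths are in m, angles in rad, forces in N, time in s.
With the tool pointing down it reaches from about 0.25 to 0.725 m from the base axis. Payload 4 kg.
Tool frame: the origin (TCP) lies between the finger pads; the fingertips stand 11 mm ahead of it and the grasp point (between the pads) lies 8 mm behind it (bot.tip_extent is the distance from the TCP to the fingertips, in m); z points along the fingers, y is the line along which they close (so a half turn about z gives the same grasp; the last joint's range is limited). The gripper opens to 85 mm and grips with 20 to 120 N. Pads are 22 mm wide; open, the fingers measure 114 mm over their backs; the gripper's body (76 mm by 85 mm) begins 54 mm behind the grasp point. The pads swing forward as they close: fully open they stand 13 mm farther back than shut.
Start: joints at [0, 0.241, 0.005, 1.335, 0, 1.571], TCP at [0.5, -0, 0.242] pointing down, gripper open.
Joint ranges: [-2.72, 2.72], [-1.05, 1.87], [-1.09, 1.28], [-1.99, 2.15], [-1.42, 1.44], [-3.14, 3.14]. Speed limits (rad/s): [2.79, 2.79, 3.14, 3.14, 3.14, 3.14].

INTERFACE

Orientations are given as a unit quaternion [x, y, z, w].
In Python, from workcell import bot gives the robot as it stands. The module is installed in compiled form; this text tells all that it offers.
- The arm moves only by the tool drive_tool, never from a script. Its argument "rows" is a list of rows, each an object of numbers: "dx", "dy", "dz": the shift along the tool's x, y, z in units of 50 mm (1.0 is 50 mm); "wx", "wy", "wz": the turn, a rotation vector about the tool's x, y, z in units of 5 degrees (1.0 is 5 degrees); "hand": the finger opening in mm, from 0 to 85.4. A call has 1 to 20 rows; each row is the pose to reach, as a shift and turn from the pose commanded when the call began, along the tool's axes at that moment; what a row does not reach only later rows make up. A row lasts 1/10 s, in which the tool goes at most 50 mm and 8.59 degrees, less where a joint would pass 70% of its speed; a pose out of reach is approached as far as the arm can. A call with a gripper value outside its range is refused whole. The fingers move at their own pace and stop on an object; the grip force is fixed at half the most. Time passes only in rows, so rows that repeat a pose let the fingers close. It gives the time, the measured TCP pose, the force, the opening and the grip force at its end, in the units of the state.
- bot.get_obs(): the state, without advancing time (a new reading comes with each control period).
- bot.camera(name): name is "scene" or "side" or "wrist"; returns the picture (384x512x3 uint8, red, green, blue); there is no depth.
- bot.get_calibration(name): a dict with "vfov" (degrees; the focal length in pixels is half the picture's height over the tangent of half this angle, whatever the lens; pixels are square), "cx", "cy" (the principal point, pixels), "k1" (the pictures are not rectified: a ray, as slopes to the right and down, at radius r is drawn at 1 + k1 r^2 times it, then the intrinsics apply), "origin" and "rotation" of the camera in the world; the wrist camera has in their place "mount" (4x4, takes a point from camera to tool coordinates, whose origin is the TCP and whose axes are the flange's). Camera axes: x right, y up, looking along -z (the intrinsics and any distortion apply to the point x, -y, -z); pixel columns grow to the right and rows downward; lengths in m; the calibration is good to about 2 mm. A picture is of the moment at which its call begins: read the wrist's pose just before it. get_calibration takes no time and is no camera call.
- bot.job_done(): hands the job in; it is judged then, once.
Trained networks look in the newest picture that a camera, given by its name, has taken for a name from the list of things; names that differ only in an ending like _2 or _b are one class to them, and where a whole thing is asked for, a point or a joint stands for the part that bears it (a point fixed in the world has none). Each returns a list of dicts, best first, with "score" (0 to 1); they miss things now and then, are a little off and sometimes report something else, mostly with a low value. They report only what shows in the picture. A call takes as long as a camera call. They do not tell look-alikes from the thing itself.
- bot.look_for(camera, thing): "extent" ([centre column, centre row, width, height] in pixels, round what is visible of it).
- bot.outline_of(camera, thing): "region" (384x512 bool, what is visible of it) and "extent" ([centre column, centre row, width, height] in pixels, round what is visible of it).
The state is a dict: "clock": time; "joint_pos": joint angles; "joint_vel": joint speeds; "tau": joint torques, N m; "eef_pos": TCP position; "tool_rot": TCP orientation; "ft_force": force on the tool from outside, world axes, zero at the start; "ft_torque": the same for the moment, N m; "grip_width": finger opening in m; "grasp_force": force on a finger pad.
Only numpy, scipy, OpenCV 4.12 (cv2) and the standard library are available. Lean on these libraries where they do the work, as an engineer would, in place of code of your own. Each camera call takes 0.05 s, during which the arm holds its last target. There are 200 camera calls.

## Working session

There is one attempt and no reset: what is moved stays moved. The work goes in short steps, Python scripts to look and compute and a tool call to move; the robot and the scene stay as the last step left them, time stands still between calls to the robot, and variables do not carry over. Pictures are saved under pics/ and viewed, at most 10 in all, crops included, and the job is handed in when it is done.

Besides the shell and the picture viewer there is one more tool, called after "Emit:" as name(argument=value, ...) on one line, values as JSON. drive_tool: Moves the arm, as the interface text tells. Its arguments: {"type":"object","properties":{"rows":{"type":"array","items":{"type":"object","properties":{"dx":{"type":"number"},"dy":{"type":"number"},"dz":{"type":"number"},"wx":{"type":"number"},"wy":{"type":"number"},"wz":{"type":"number"},"hand":{"type":"number"}}}}},"required":["rows"]}

```bash
mkdir -p pics; cat > h.py <<'E'
import numpy as np, cv2
from workcell import bot
from scipy.spatial.transform import Rotation as R
def cal(n):
    c=bot.get_calibration(n); f=192/np.tan(np.radians(c['vfov'])/2)
    if 'mount' in c:
        o=bot.get_obs(); T=np.eye(4); T[:3,:3]=R.from_quat(o['tool_rot']).as_matrix(); T[:3,3]=o['eef_pos']
        M=T@np.array(c['mount']); return c,f,M[:3,3],M[:3,:3]
    return c,f,np.array(c['origin']),np.array(c['rotation'])
def ray(n,u,v):
    c,f,o,Rm=cal(n); d=np.array([(u-c['cx'])/f,(v-c['cy'])/f]); s=d.copy()
    for _ in range(30): s=d/(1+c['k1']*(s@s))
    w=Rm@np.array([s[0],-s[1],-1]); return o,w/np.linalg.norm(w)
def proj(n,p):
    c,f,o,Rm=cal(n); q=Rm.T@(np.array(p)-o); s=np.array([q[0],-q[1]])/-q[2]; s=s*(1+c['k1']*(s@s))
    return s*f+[c['cx'],c['cy']]
def tri(obs):
    A=np.zeros((3,3));b=np.zeros(3)
    for n,u,v in obs:
        o,d=ray(n,u,v);P=np.eye(3)-np.outer(d,d);A+=P;b+=P@o
    x=np.linalg.solve(A,b); return x,[np.linalg.norm(proj(n,x)-[u,v]) for n,u,v in obs]
def atz(n,u,v,z):
    o,d=ray(n,u,v); return o+d*(z-o[2])/d[2]
E
python3 - <<'E'
from h import *
a=bot.camera('scene');b=bot.camera('side')
cv2.imwrite('pics/scene.png',cv2.resize(a,(800,600))[:,:,::-1]);cv2.imwrite('pics/side.png',cv2.resize(b,(800,600))[:,:,::-1])
for n in('scene','side'):
    print(n,cal(n)[2].round(3),-cal(n)[3][:,2].round(2))
    for t in('riser','sleeve_tube','button_cap','bottle_small','timer','bottle_white'):
        print(t,[(np.round(r['extent'],1).tolist(),round(r['score'],2)) for r in bot.look_for(n,t)])
print(bot.get_obs())
E
```

```text
Traceback (most recent call last):
IndexError: too many indices for array: array is 1-dimensional, but 2 were indexed
```

View pics/scene.png

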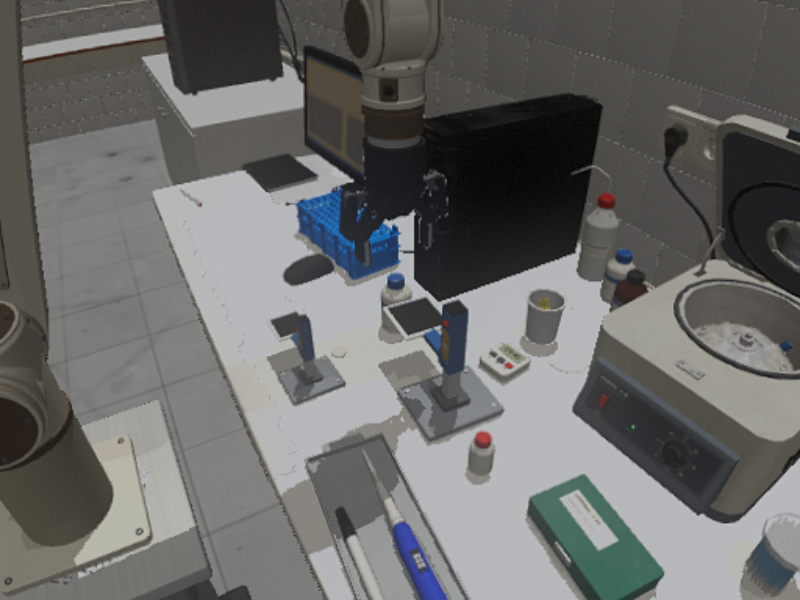

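View pics/side.png

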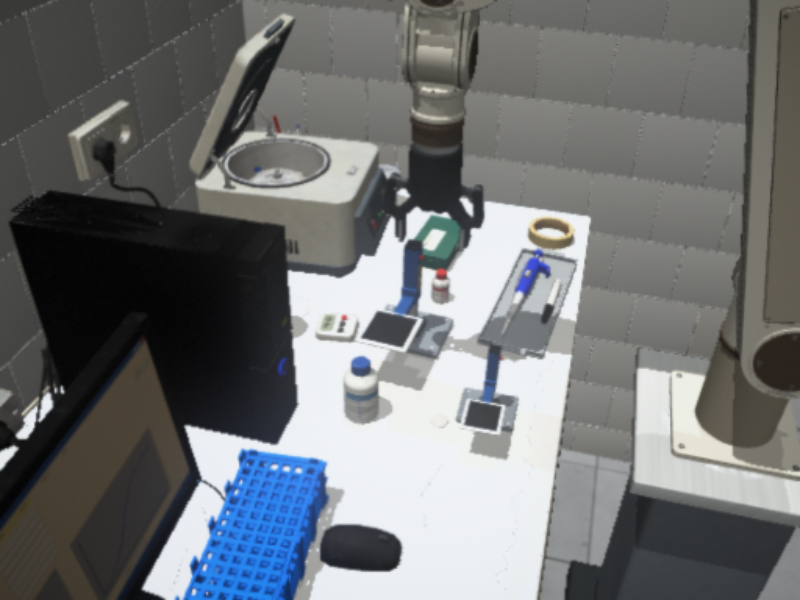

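Scene: two risers, large one (post ~(452,360) in the 800x600 view) and a small look-alike (~(305,345)); the larger one has the timer and bottles around it and should be 130x110; I'll check it by size. Side view: large at (410,280), small at (490,380).

```bash
sed -i "s/np.array(c\['rotation'\])/(lambda r: R.from_quat(r).as_matrix() if r.size==4 else r.reshape(3,3))(np.array(c['rotation']))/" h.py
python3 - <<'E'
from h import *
print(bot.get_calibration('scene'))
a=bot.camera('scene');b=bot.camera('side')
np.save('a.npy',a);np.save('b.npy',b)
for n in('scene','side'):
    print(n,cal(n)[2].round(3),-cal(n)[3][:,2].round(2))
    for t in('riser','sleeve_tube','button_cap','bottle_small','timer','bottle_white'):
        print(t,[(np.round(r['extent'],1).tolist(),round(r['score'],2)) for r in bot.look_for(n,t)])
c1=cv2.resize(a[180:290,235:335],None,fx=4,fy=5.4545/1.3636,interpolation=cv2.INTER_CUBIC)
c2=cv2.resize(b[140:250,210:310],None,fx=4,fy=4,interpolation=cv2.INTER_CUBIC)
cv2.imwrite('pics/crop.png',np.hstack([cv2.resize(c1,(400,440)),c2])[:,:,::-1])
E
```

```text
{'vfov': 56.52323377751309, 'cx': 258.4570219243944, 'cy': 187.77424927624867, 'k1': -0.11387968827286538, 'origin': array([ 0.19602949, -0.56878668,  0.63762092]), 'rotation': array([ 0.44367466, -0.11319283, -0.22774192,  0.85934498])}
scene [ 0.196 -0.569  0.638] [ 0.4   0.71 -0.58]
riser [([282.8, 236.3, 79.0, 93.7], 0.79), ([196.1, 227.1, 52.8, 64.2], 0.64)]
sleeve_tube [([273.9, 211.9, 55.2, 52.9], 0.81), ([186.3, 213.1, 31.2, 32.6], 0.58)]
button_cap [([254.2, 191.8, 22.1, 37.7], 0.19)]
bottle_small [([309.0, 293.2, 16.8, 25.1], 0.73)]
timer [([321.9, 231.8, 34.5, 27.3], 0.86), ([309.5, 291.6, 14.2, 25.8], 0.15)]
bottle_white [([251.8, 192.9, 19.5, 38.6], 0.95)]
side [0.3   0.957 0.851] [ 0.2  -0.78 -0.6 ]
riser [([256.3, 189.8, 60.6, 77.2], 0.58), ([310.4, 252.2, 40.8, 60.5], 0.57), ([247.4, 187.9, 42.0, 71.6], 0.31)]
sleeve_tube [([248.0, 188.4, 43.8, 70.2], 0.71)]
button_cap []
bottle_small [([280.1, 183.6, 13.2, 19.0], 0.76)]
timer [([215.6, 209.9, 28.7, 17.0], 0.71), ([249.6, 188.6, 38.1, 77.3], 0.3)]
bottle_white [([230.8, 247.9, 20.8, 45.1], 0.89)]
```

View pics/crop.png

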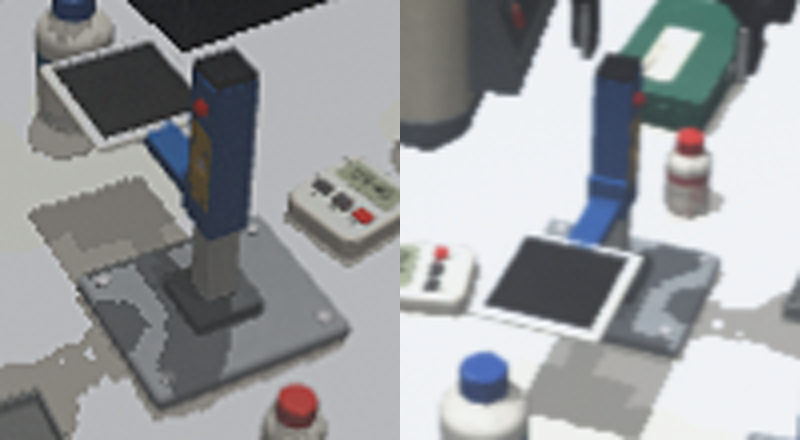

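The crop shows the large riser: button scene crop (201,107), cap top ~(224,68), base corners and shelf in both. Fit x, y and yaw with the stated sizes.

```bash
cat > fit.py <<'E'
from h import *
from scipy.optimize import least_squares
S=lambda u,v:('scene',235+u/4-.4,180+v/4-.4)
D=lambda u,v:('side',210+(u-400)/4-.4,140+v/4-.4)
B=lambda sx,sy:np.array([sx*.065,sy*.055,.014])
H=lambda sx,sy:np.array([sx*.042,.113+sy*.045,.095])
H2=lambda sx,sy:np.array([sx*.045,.113+sy*.042,.095])
def run(H,base):
    ob=[(S(80,280),base(-1,1)),(S(350,328),base(1,-1)),(S(160,408),base(-1,-1)),(S(201,107),np.array([-.0185,0,.165])),
    (D(642,98),np.array([-.0185,0,.165])),(D(720,258),base(-1,-1)),(D(675,355),base(-1,1)),
    (S(224,69),np.array([0,0,.189])),(D(619,66),np.array([0,0,.189])),
    (S(40,70),H(-1,1)),(S(150,42),H(1,1)),(S(95,147),H(-1,-1)),
    (D(528,233),H(1,-1)),(D(643,258),H(-1,-1)),(D(595,340),H(-1,1)),(D(485,303),H(1,1))]
    def f(p):
        Rm=R.from_euler('z',p[2]).as_matrix()
        return np.concatenate([proj(o[0],Rm@q+[p[0],p[1],0])-o[1:] for o,q in ob])
    r=least_squares(f,[.45,-.05,0],loss='soft_l1'); print(r.x,r.cost); print(f(r.x).reshape(-1,2).round(1).tolist())
    return r.x
run(H,B); p=run(H2,B)
for n,(w,h) in dict(bottle_small=(0,.031),timer=(0,.0095),bottle_white=(0,.053)).items():
    pass
c={'bottle_small':((309,293.2),(280.1,183.6)),'timer':((321.9,231.8),(215.6,209.9)),'bottle_white':((251.8,192.9),(230.8,247.9))}
for k,(u,v) in c.items(): print(k,tri([('scene',*u),('side',*v)]))
# small riser post top
E
python3 fit.py
```

```text
[ 0.54681893 -0.07898736 -0.06281548] 19.78790976594301
[[-1.6, -1.2], [0.9, -1.0], [-0.5, -1.5], [-2.1, 0.9], [0.7, -0.0], [0.7, -1.9], [0.9, -2.5], [0.2, -1.0], [-0.1, -1.3], [-1.2, -0.5], [0.7, -2.1], [0.6, 0.8], [-1.9, -2.1], [0.2, -1.5], [1.0, -0.7], [-4.0, 1.0]]
[ 0.54746434 -0.07877874 -0.06812758] 23.705293102435114
[[-1.4, -1.5], [1.1, -1.0], [-0.5, -1.7], [-1.9, 0.8], [0.4, 0.0], [0.6, -1.8], [0.5, -2.5], [0.4, -1.1], [-0.4, -1.3], [-1.4, 0.2], [2.7, -2.0], [-0.8, 0.2], [-3.8, -1.8], [0.6, -0.6], [2.0, -1.1], [-5.2, -0.1]]
bottle_small (array([ 0.52342954, -0.20131557,  0.01954368]), [np.float64(0.8326472775285054), np.float64(0.5996875345201359)])
timer (array([ 0.67410085, -0.04863873,  0.00405711]), [np.float64(0.21394698109105678), np.float64(0.20019000933083755)])
bottle_white (array([0.56917847, 0.13700185, 0.05157196]), [np.float64(0.26173307696675113), np.float64(0.3031788654694513)])
```

```bash
python3 - <<'E'
from h import *
o=bot.get_obs();print(o, bot.tip_extent);print(R.from_quat(o['tool_rot']).as_matrix().round(3)); print(np.array(bot.get_calibration('wrist')['mount']).round(3))
E
```

```text
{'clock': 0.8, 'joint_pos': array([9.70614972e-06, 2.40544463e-01, 5.01920072e-03, 1.33519945e+00,
       3.33516885e-05, 1.57080480e+00]), 'joint_vel': array([ 5.24202259e-04, -2.00485710e-05, -7.43335242e-04,  6.35701139e-04,
        3.41647814e-04, -1.04452507e-03]), 'tau': array([ 1.02733768e-03, -3.72150385e+01,  2.52679718e+01,  8.68878506e-04,
        1.75848058e-04, -1.21807179e-05]), 'eef_pos': array([5.00008812e-01, 1.46085293e-05, 2.42341576e-01]), 'tool_rot': array([7.07106346e-01, 7.07107216e-01, 3.71116962e-05, 1.35280308e-05]), 'ft_force': array([ 0.06342458, -0.0478349 , -0.4419854 ]), 'ft_torque': array([-0.03318107, -0.05844347, -0.04143794]), 'grasp_force': 0.0, 'grip_width': 0.08552836672067372} 0.011
[[-0.  1.  0.]
 [ 1.  0.  0.]
 [ 0.  0. -1.]]
[[-0.001  0.959  0.283  0.072]
 [ 1.     0.001  0.001 -0.001]
 [ 0.     0.283 -0.959 -0.132]
 [ 0.     0.     0.     1.   ]]
```

Emit:
drive_tool(rows=[{"dx": -0.79,"dy": 0.47,"wz": 0.36},{"dx": -1.58,"dy": 0.94,"wz": 0.72},{"dx": -1.58,"dy": 0.94,"wz": 0.72},{"dx": -1.58,"dy": 0.94,"wz": 0.72}])

```text
invalid input at $.rows[0]: expected keys dx, dy, dz, wx, wy, wz, hand
```

```bash
python3 - <<'E'
from h import *
p=(0.5468,-0.079,-0.063)
Rm=R.from_euler('z',p[2]).as_matrix()
w=bot.camera('wrist').copy()
for q in [(x,y,.189) for x in(-.013,.013) for y in(-.013,.013)]+[(-.0185,0,.165)]:
    u=proj('wrist',Rm@np.array(q)+[p[0],p[1],0]);print(q,u.round(1))
cv2.imwrite('pics/w.png',cv2.resize(w,(800,600),interpolation=cv2.INTER_CUBIC)[:,:,::-1]);print(bot.get_obs()['eef_pos'])
print(bot.look_for('wrist','button_cap'))
E
```

```text
(-0.013, -0.013, 0.189) [297.3 314.1]
(-0.013, 0.013, 0.189) [300.8 287.8]
(0.013, -0.013, 0.189) [328.  315.4]
(0.013, 0.013, 0.189) [332.7 289.3]
(-0.0185, 0, 0.165) [289.  283.1]
[5.00004680e-01 6.28399489e-06 2.42334487e-01]
[{'extent': [292.0, 283.4, 5.3, 10.4], 'score': 0.45}]
```

View pics/w.png

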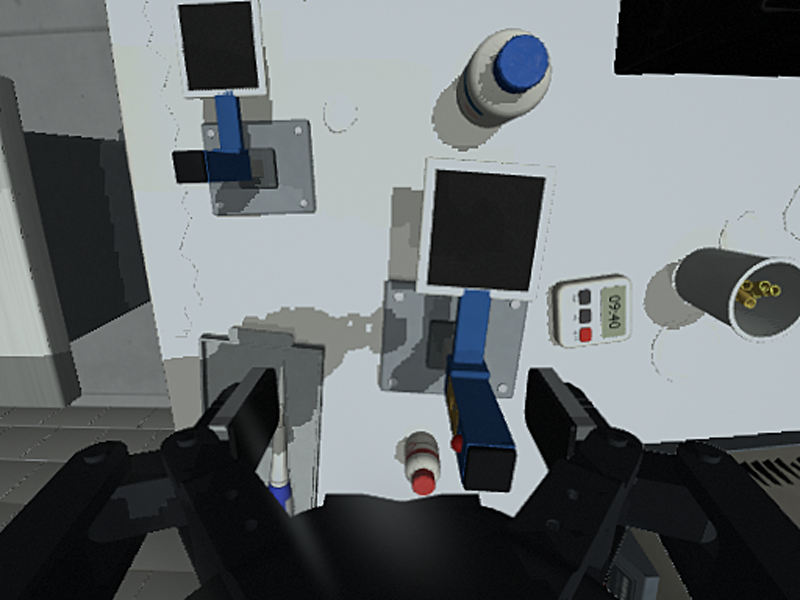

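Wrist view: large riser's cap at ~(490,468), button at (457,443), shelf edges inclined ~3.6°, agreeing with the fit within 2 px. Moving over the post.

Emit:
drive_tool(rows=[{"dx": -0.79,"dy": 0.47,"dz": 0,"wx": 0,"wy": 0,"wz": 0.36,"hand": 85},{"dx": -1.58,"dy": 0.93,"dz": 0,"wx": 0,"wy": 0,"wz": 0.72,"hand": 85},{"dx": -1.58,"dy": 0.93,"dz": 0,"wx": 0,"wy": 0,"wz": 0.72,"hand": 85},{"dx": -1.58,"dy": 0.93,"dz": 0,"wx": 0,"wy": 0,"wz": 0.72,"hand": 85}])

```text
clock: 1.3
eef_pos: [0.5464, -0.0797, 0.2417]
tool_rot: [0.73, 0.684, -0.0, -0.001]
ft_force: [-0.1, 1.0, 0.6]
grip_width: 0.0851
grasp_force: 0.0
```

```bash
python3 - <<'E'
from h import *
p=(0.5468,-0.079,-0.063)
Rm=R.from_euler('z',p[2]).as_matrix()
w=bot.camera('wrist').copy()
for q in [(x,y,.189) for x in(-.013,.013) for y in(-.013,.013)]+[(-.0185,0,.165)]+[(x,y,.095) for x in(-.042,.042) for y in(.068,.158)]:
    u=proj('wrist',Rm@np.array(q)+[p[0],p[1],0]);print(q,u.round(1)); cv2.circle(w,tuple(int(round(i)) for i in u),2,(0,255,0),1)
cv2.imwrite('pics/w2.png',cv2.resize(w[100:],(800,444),interpolation=cv2.INTER_CUBIC)[:,:,::-1]);print(bot.get_obs()['eef_pos'])
E
```

```text
(-0.013, -0.013, 0.189) [241.3 228.7]
(-0.013, 0.013, 0.189) [240.7 195.4]
(0.013, -0.013, 0.189) [276.3 228.7]
(0.013, 0.013, 0.189) [277.  195.3]
(-0.0185, 0, 0.165) [236.  201.7]
(-0.042, 0.068, 0.095) [216.3 114.3]
(-0.042, 0.158, 0.095) [212.6  13.4]
(0.042, 0.068, 0.095) [300.6 114.2]
(0.042, 0.158, 0.095) [304.3  13.3]
[ 0.54606349 -0.07894836  0.24190061]
```

View pics/w2.png

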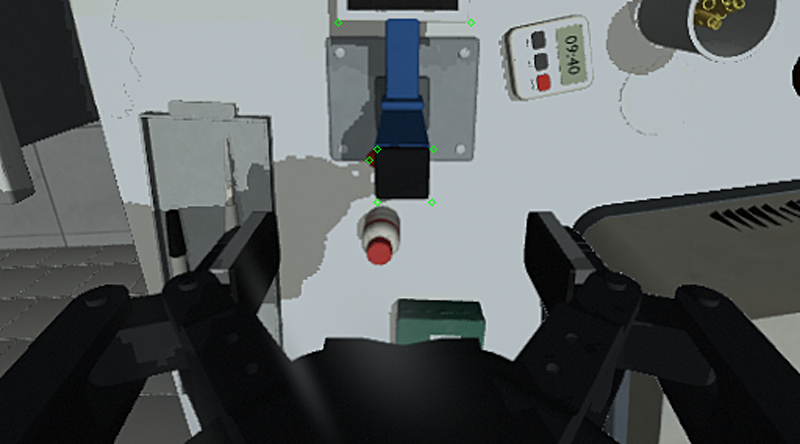

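Cap is at (376..428,148..198), within ~1 mm of the prediction and aligned. Descend and part-close.

Emit:
drive_tool(rows=[{"dx": 0.02,"dy": 0,"dz": 0.5,"wx": 0,"wy": 0,"wz": 0,"hand": 85},{"dx": 0.02,"dy": 0,"dz": 1.0,"wx": 0,"wy": 0,"wz": 0,"hand": 70},{"dx": 0.02,"dy": 0,"dz": 1.4,"wx": 0,"wy": 0,"wz": 0,"hand": 60},{"dx": 0.02,"dy": 0,"dz": 1.64,"wx": 0,"wy": 0,"wz": 0,"hand": 50},{"dx": 0.02,"dy": 0,"dz": 1.64,"wx": 0,"wy": 0,"wz": 0,"hand": 45},{"dx": 0.02,"dy": 0,"dz": 1.64,"wx": 0,"wy": 0,"wz": 0,"hand": 45},{"dx": 0.02,"dy": 0,"dz": 1.64,"wx": 0,"wy": 0,"wz": 0,"hand": 45}])

```text
clock: 2.05
eef_pos: [0.5474, -0.0778, 0.1618]
tool_rot: [0.729, 0.685, 0.001, 0.001]
ft_force: [-0.4, 0.2, -0.0]
grip_width: 0.0451
grasp_force: 0.0
```

```bash
python3 - <<'E'
from h import *
w=bot.camera('wrist');s=bot.camera('scene')
c=cv2.resize(w[130:330,150:370],(440,400),interpolation=cv2.INTER_CUBIC)
d=cv2.resize(s[150:240,240:330],(360,360),interpolation=cv2.INTER_CUBIC);d=np.vstack([d,np.zeros((40,360,3),np.uint8)])
cv2.imwrite('pics/w3.png',np.hstack([c,d])[:,:,::-1]);print(bot.get_obs())
E
```

```text
{'clock': 2.15, 'joint_pos': array([-1.41609782e-01,  3.88789219e-01, -1.96279400e-03,  1.17760188e+00,
        5.00464931e-05,  1.49191028e+00]), 'joint_vel': array([-0.00519849,  0.00409558, -0.00477688, -0.00245959, -0.00022938,
       -0.00106153]), 'tau': array([ 6.29129796e-02, -4.30159521e+01,  2.40452635e+01, -3.91259950e-03,
        3.14623227e-03,  1.76869862e-04]), 'eef_pos': array([ 0.54736874, -0.0780203 ,  0.1616046 ]), 'tool_rot': array([0.72893106, 0.68458602, 0.00078281, 0.00093766]), 'ft_force': array([-0.07217806, -0.76937579,  0.40911161]), 'ft_torque': array([-0.0213748 ,  0.02815816,  0.00158077]), 'grasp_force': 0.0, 'grip_width': 0.04517606922897796}
```

View pics/w3.png

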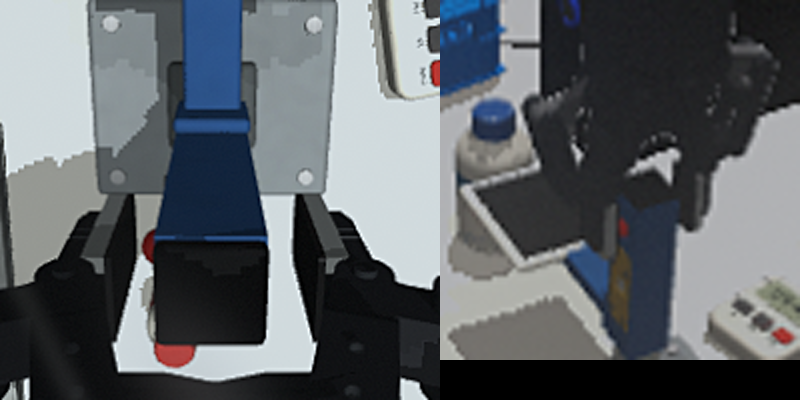

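Gaps: left ~30 px, right ~38 px at 4.3 px/mm, so shift ~1.2 mm in -x; finger overlaps button. Close.

Emit:
drive_tool(rows=[{"dx": 0,"dy": -0.025,"dz": 0,"wx": 0,"wy": 0,"wz": 0,"hand": 40},{"dx": 0,"dy": -0.025,"dz": 0,"wx": 0,"wy": 0,"wz": 0,"hand": 34},{"dx": 0,"dy": -0.025,"dz": 0,"wx": 0,"wy": 0,"wz": 0,"hand": 30},{"dx": 0,"dy": -0.025,"dz": 0,"wx": 0,"wy": 0,"wz": 0,"hand": 27},{"dx": 0,"dy": -0.025,"dz": 0,"wx": 0,"wy": 0,"wz": 0,"hand": 25},{"dx": 0,"dy": -0.025,"dz": 0,"wx": 0,"wy": 0,"wz": 0,"hand": 25}])

```text
clock: 2.75
eef_pos: [0.5465, -0.0781, 0.1608]
tool_rot: [0.729, 0.684, 0.001, 0.001]
ft_force: [4.7, -0.1, 1.4]
grip_width: 0.0256
grasp_force: 32.2
```

Emit:
drive_tool(rows=[{"dx": 0,"dy": 0,"dz": 0,"wx": 0,"wy": 0,"wz": 0,"hand": 24.5},{"dx": 0,"dy": 0,"dz": -0.02,"wx": 0,"wy": 0,"wz": 0,"hand": 24.5},{"dx": 0,"dy": 0,"dz": -0.04,"wx": 0,"wy": 0,"wz": 0,"hand": 24.5},{"dx": 0,"dy": 0,"dz": -0.06,"wx": 0,"wy": 0,"wz": 0,"hand": 24.5},{"dx": 0,"dy": 0,"dz": -0.06,"wx": 0,"wy": 0,"wz": 0,"hand": 24.5}])

```text
clock: 3.25
eef_pos: [0.5464, -0.0781, 0.1616]
tool_rot: [0.729, 0.684, 0.0, 0.0]
ft_force: [8.1, -1.8, -9.6]
grip_width: 0.0256
grasp_force: 48.1
```

Emit:
drive_tool(rows=[{"dx": 0,"dy": 0,"dz": -0.02,"wx": 0,"wy": 0,"wz": 0,"hand": 24.5},{"dx": 0,"dy": 0,"dz": -0.03,"wx": 0,"wy": 0,"wz": 0,"hand": 24.5},{"dx": 0,"dy": 0,"dz": -0.03,"wx": 0,"wy": 0,"wz": 0,"hand": 24.5}])

```text
clock: 3.55
eef_pos: [0.5464, -0.0781, 0.1627]
tool_rot: [0.729, 0.684, 0.0, 0.0]
ft_force: [9.3, -0.8, -10.7]
grip_width: 0.0253
grasp_force: 47.9
```

Emit:
drive_tool(rows=[{"dx": 0,"dy": 0,"dz": -0.02,"wx": 0,"wy": 0,"wz": 0,"hand": 24.5},{"dx": 0,"dy": 0,"dz": -0.04,"wx": 0,"wy": 0,"wz": 0,"hand": 24.5},{"dx": 0,"dy": 0,"dz": -0.06,"wx": 0,"wy": 0,"wz": 0,"hand": 24.5},{"dx": 0,"dy": 0,"dz": -0.06,"wx": 0,"wy": 0,"wz": 0,"hand": 24.5}])

```text
clock: 3.95
eef_pos: [0.5464, -0.0781, 0.1653]
tool_rot: [0.729, 0.684, 0.0, -0.0]
ft_force: [9.1, -0.5, -11.0]
grip_width: 0.0253
grasp_force: 48.7
```

Emit:
drive_tool(rows=[{"dx": 0,"dy": 0,"dz": -0.02,"wx": 0,"wy": 0,"wz": 0,"hand": 24.5},{"dx": 0,"dy": 0,"dz": -0.04,"wx": 0,"wy": 0,"wz": 0,"hand": 24.5},{"dx": 0,"dy": 0,"dz": -0.06,"wx": 0,"wy": 0,"wz": 0,"hand": 24.5},{"dx": 0,"dy": 0,"dz": -0.06,"wx": 0,"wy": 0,"wz": 0,"hand": 24.5}])

```text
clock: 4.35
eef_pos: [0.5464, -0.0781, 0.169]
tool_rot: [0.729, 0.684, 0.0, 0.0]
ft_force: [8.3, -1.0, -9.4]
grip_width: 0.0253
grasp_force: 48.9
```

Emit:
drive_tool(rows=[{"dx": 0,"dy": 0,"dz": -0.03,"wx": 0,"wy": 0,"wz": 0,"hand": 24.5},{"dx": 0,"dy": 0,"dz": -0.06,"wx": 0,"wy": 0,"wz": 0,"hand": 24.5},{"dx": 0,"dy": 0,"dz": -0.09,"wx": 0,"wy": 0,"wz": 0,"hand": 24.5},{"dx": 0,"dy": 0,"dz": -0.12,"wx": 0,"wy": 0,"wz": 0,"hand": 24.5},{"dx": 0,"dy": 0,"dz": -0.12,"wx": 0,"wy": 0,"wz": 0,"hand": 24.5}])

```text
clock: 4.85
eef_pos: [0.5464, -0.0781, 0.175]
tool_rot: [0.729, 0.684, 0.0, 0.0]
ft_force: [8.2, -2.1, -9.9]
grip_width: 0.0255
grasp_force: 48.9
```

```bash
python3 - <<'E'
from h import *
s=bot.camera('scene');t=bot.camera('side');np.save('t1.npy',t)
d=cv2.resize(s[150:250,225:325],(400,400),interpolation=cv2.INTER_CUBIC)
e=cv2.resize(t[130:230,220:320],(400,400),interpolation=cv2.INTER_CUBIC)
cv2.imwrite('pics/s4.png',np.hstack([d,e])[:,:,::-1])
E
```

```text
(no output)
```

View pics/s4.png

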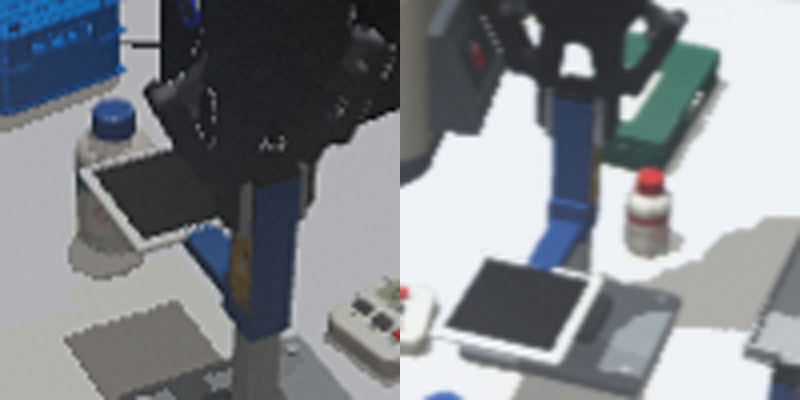

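Sleeve and shelf have risen with the hand (shelf corner 5 px higher in the side view); brass plate is free below the fingertip. Continue.

Emit:
drive_tool(rows=[{"dx": 0,"dy": 0,"dz": -0.03,"wx": 0,"wy": 0,"wz": 0,"hand": 24.5},{"dx": 0,"dy": 0,"dz": -0.06,"wx": 0,"wy": 0,"wz": 0,"hand": 24.5},{"dx": 0,"dy": 0,"dz": -0.09,"wx": 0,"wy": 0,"wz": 0,"hand": 24.5},{"dx": 0,"dy": 0,"dz": -0.12,"wx": 0,"wy": 0,"wz": 0,"hand": 24.5},{"dx": 0,"dy": 0,"dz": -0.15,"wx": 0,"wy": 0,"wz": 0,"hand": 24.5},{"dx": 0,"dy": 0,"dz": -0.18,"wx": 0,"wy": 0,"wz": 0,"hand": 24.5},{"dx": 0,"dy": 0,"dz": -0.21,"wx": 0,"wy": 0,"wz": 0,"hand": 24.5},{"dx": 0,"dy": 0,"dz": -0.24,"wx": 0,"wy": 0,"wz": 0,"hand": 24.5},{"dx": 0,"dy": 0,"dz": -0.27,"wx": 0,"wy": 0,"wz": 0,"hand": 24.5},{"dx": 0,"dy": 0,"dz": -0.27,"wx": 0,"wy": 0,"wz": 0,"hand": 24.5}])

```text
clock: 5.95
eef_pos: [0.5464, -0.0781, 0.1884]
tool_rot: [0.729, 0.684, 0.0, 0.0]
ft_force: [8.0, -1.6, -9.7]
grip_width: 0.0254
grasp_force: 48.9
```

Emit:
drive_tool(rows=[{"dx": 0,"dy": 0,"dz": -0.03,"wx": 0,"wy": 0,"wz": 0,"hand": 24.5},{"dx": 0,"dy": 0,"dz": -0.06,"wx": 0,"wy": 0,"wz": 0,"hand": 24.5},{"dx": 0,"dy": 0,"dz": -0.08,"wx": 0,"wy": 0,"wz": 0,"hand": 24.5},{"dx": 0,"dy": 0,"dz": -0.1,"wx": 0,"wy": 0,"wz": 0,"hand": 24.5},{"dx": 0,"dy": 0,"dz": -0.1,"wx": 0,"wy": 0,"wz": 0,"hand": 24.5}])

```text
clock: 6.45
eef_pos: [0.5464, -0.0781, 0.1934]
tool_rot: [0.729, 0.684, 0.0, 0.0]
ft_force: [8.7, -1.9, -9.0]
grip_width: 0.0253
grasp_force: 48.8
```

Emit:
drive_tool(rows=[{"dx": 0,"dy": 0,"dz": -0.02,"wx": 0,"wy": 0,"wz": 0,"hand": 24.5},{"dx": 0,"dy": 0,"dz": -0.04,"wx": 0,"wy": 0,"wz": 0,"hand": 24.5},{"dx": 0,"dy": 0,"dz": -0.04,"wx": 0,"wy": 0,"wz": 0,"hand": 24.5}])

```text
clock: 6.75
eef_pos: [0.5464, -0.0781, 0.1954]
tool_rot: [0.729, 0.684, 0.0, 0.0]
ft_force: [9.0, -1.2, -9.8]
grip_width: 0.0252
grasp_force: 48.8
```

Emit:
drive_tool(rows=[{"dx": 0,"dy": 0,"dz": -0.02,"wx": 0,"wy": 0,"wz": 0,"hand": 24.5},{"dx": 0,"dy": 0,"dz": -0.04,"wx": 0,"wy": 0,"wz": 0,"hand": 24.5},{"dx": 0,"dy": 0,"dz": -0.04,"wx": 0,"wy": 0,"wz": 0,"hand": 24.5},{"dx": 0,"dy": 0,"dz": -0.04,"wx": 0,"wy": 0,"wz": 0,"hand": 24.5}])

```text
clock: 7.15
eef_pos: [0.5464, -0.0781, 0.1977]
tool_rot: [0.729, 0.684, 0.0, 0.0]
ft_force: [8.4, -0.6, -8.1]
grip_width: 0.0254
grasp_force: 48.9
```

Emit:
drive_tool(rows=[{"dx": 0,"dy": 0,"dz": -0.015,"wx": 0,"wy": 0,"wz": 0,"hand": 24.5},{"dx": 0,"dy": 0,"dz": -0.03,"wx": 0,"wy": 0,"wz": 0,"hand": 24.5},{"dx": 0,"dy": 0,"dz": -0.03,"wx": 0,"wy": 0,"wz": 0,"hand": 24.5},{"dx": 0,"dy": 0,"dz": -0.03,"wx": 0,"wy": 0,"wz": 0,"hand": 24.5}])

```text
clock: 7.55
eef_pos: [0.5464, -0.0781, 0.1998]
tool_rot: [0.729, 0.684, 0.0, 0.0]
ft_force: [7.3, -1.9, -4.4]
grip_width: 0.0254
grasp_force: 49.3
```

Force dropped by ~5 N at +39 mm: probably popped. Feel for the block.

Emit:
drive_tool(rows=[{"dx": 0,"dy": 0,"dz": -0.01,"wx": 0,"wy": 0,"wz": 0,"hand": 24.5},{"dx": 0,"dy": 0,"dz": -0.02,"wx": 0,"wy": 0,"wz": 0,"hand": 24.5},{"dx": 0,"dy": 0,"dz": -0.02,"wx": 0,"wy": 0,"wz": 0,"hand": 24.5}])

```text
clock: 7.85
eef_pos: [0.5464, -0.0781, 0.2004]
tool_rot: [0.729, 0.684, 0.0, 0.0]
ft_force: [8.3, -1.2, -6.0]
grip_width: 0.0256
grasp_force: 49.0
```

Emit:
drive_tool(rows=[{"dx": 0,"dy": 0,"dz": -0.01,"wx": 0,"wy": 0,"wz": 0,"hand": 24.5},{"dx": 0,"dy": 0,"dz": -0.02,"wx": 0,"wy": 0,"wz": 0,"hand": 24.5},{"dx": 0,"dy": 0,"dz": -0.02,"wx": 0,"wy": 0,"wz": 0,"hand": 24.5}])

```text
clock: 8.15
eef_pos: [0.5464, -0.0781, 0.201]
tool_rot: [0.729, 0.684, 0.0, 0.0]
ft_force: [8.0, -1.5, -8.5]
grip_width: 0.0254
grasp_force: 48.8
```

```bash
python3 - <<'E'
from h import *
s=bot.camera('scene');t=bot.camera('side')
d=cv2.resize(s[170:240,250:320],(400,400),interpolation=cv2.INTER_CUBIC)
e=cv2.resize(t[130:200,235:305],(400,400),interpolation=cv2.INTER_CUBIC)
cv2.imwrite('pics/s5.png',np.hstack([d,e])[:,:,::-1])
print([bot.look_for(n,'button_cap') for n in('scene','side')])
E
```

```text
[[], []]
```

View pics/s5.png

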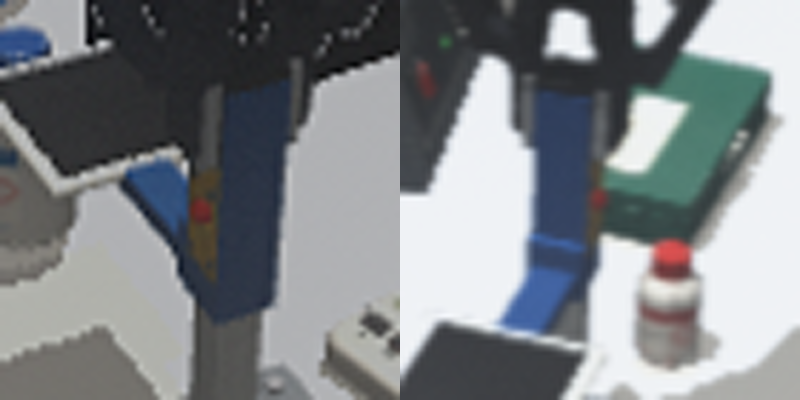

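Red button is out through the brass plate's window in both views (scene crop (200,210), side crop (598,200)). Relax the pull and open.

Emit:
drive_tool(rows=[{"dx": 0,"dy": 0,"dz": 0.03,"wx": 0,"wy": 0,"wz": 0,"hand": 24.5},{"dx": 0,"dy": 0,"dz": 0.03,"wx": 0,"wy": 0,"wz": 0,"hand": 24.5},{"dx": 0,"dy": 0,"dz": 0.03,"wx": 0,"wy": 0,"wz": 0,"hand": 40},{"dx": 0,"dy": 0,"dz": 0.03,"wx": 0,"wy": 0,"wz": 0,"hand": 60},{"dx": 0,"dy": 0,"dz": 0.03,"wx": 0,"wy": 0,"wz": 0,"hand": 60},{"dx": 0,"dy": 0,"dz": 0.03,"wx": 0,"wy": 0,"wz": 0,"hand": 60},{"dx": 0,"dy": 0,"dz": 0.03,"wx": 0,"wy": 0,"wz": 0,"hand": 60}])

```text
clock: 9.05
eef_pos: [0.5451, -0.0779, 0.2013]
tool_rot: [0.729, 0.685, -0.0, -0.0]
ft_force: [-0.0, -0.1, 0.2]
grip_width: 0.0598
grasp_force: 0.0
```

Emit:
drive_tool(rows=[{"dx": 0,"dy": 0,"dz": -0.5,"wx": 0,"wy": 0,"wz": 0,"hand": 60},{"dx": 0,"dy": 0,"dz": -1.0,"wx": 0,"wy": 0,"wz": 0,"hand": 60},{"dx": 0,"dy": 0,"dz": -1.5,"wx": 0,"wy": 0,"wz": 0,"hand": 60},{"dx": 0,"dy": 0,"dz": -1.5,"wx": 0,"wy": 0,"wz": 0,"hand": 60},{"dx": 0.8,"dy": 0,"dz": -1.5,"wx": 0,"wy": 0,"wz": 0,"hand": 30},{"dx": 1.6,"dy": 0,"dz": -1.5,"wx": 0,"wy": 0,"wz": 0,"hand": 0},{"dx": 2.25,"dy": 0,"dz": -1.5,"wx": 0,"wy": 0,"wz": 0,"hand": 0},{"dx": 2.25,"dy": 0,"dz": -1.5,"wx": 0,"wy": 0,"wz": 0,"hand": 0},{"dx": 2.25,"dy": 0,"dz": -1.5,"wx": 0,"wy": 0,"wz": 0,"hand": 0},{"dx": 2.25,"dy": 0,"dz": -0.7,"wx": 0,"wy": 0,"wz": 0,"hand": 0},{"dx": 2.25,"dy": 0,"dz": 0,"wx": 0,"wy": 0,"wz": 0,"hand": 0},{"dx": 2.25,"dy": 0,"dz": 0.6,"wx": 0,"wy": 0,"wz": 0,"hand": 0},{"dx": 2.25,"dy": 0,"dz": 0.6,"wx": 0,"wy": 0,"wz": 0,"hand": 0},{"dx": 2.25,"dy": 0,"dz": 0.6,"wx": 0,"wy": 0,"wz": 0,"hand": 0}])

```text
clock: 10.45
eef_pos: [0.5521, 0.0333, 0.1713]
tool_rot: [0.73, 0.684, -0.001, -0.0]
ft_force: [-0.6, -0.6, 1.5]
grip_width: 0.0004
grasp_force: 0.0
```

```bash
python3 - <<'E'
from h import *
s=bot.camera('scene');t=bot.camera('side')
d=cv2.resize(s[150:250,220:320],(400,400),interpolation=cv2.INTER_CUBIC)
e=cv2.resize(t[130:230,215:315],(400,400),interpolation=cv2.INTER_CUBIC)
cv2.imwrite('pics/s6.png',np.hstack([d,e])[:,:,::-1])
E
```

```text
(no output)
```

View pics/s6.png

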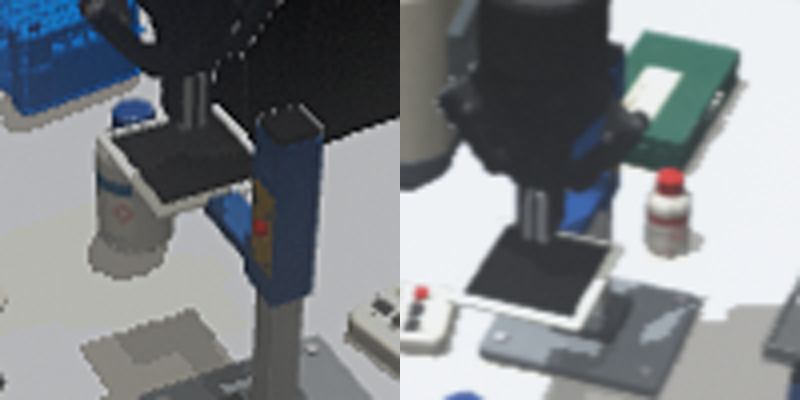

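Button out at (260,228), sleeve holding, fingers over the shelf's middle. Descend gently.

Emit:
drive_tool(rows=[{"dx": 0,"dy": 0,"dz": 0.15,"wx": 0,"wy": 0,"wz": 0,"hand": 0},{"dx": 0,"dy": 0,"dz": 0.3,"wx": 0,"wy": 0,"wz": 0,"hand": 0},{"dx": 0,"dy": 0,"dz": 0.4,"wx": 0,"wy": 0,"wz": 0,"hand": 0},{"dx": 0,"dy": 0,"dz": 0.45,"wx": 0,"wy": 0,"wz": 0,"hand": 0},{"dx": 0,"dy": 0,"dz": 0.48,"wx": 0,"wy": 0,"wz": 0,"hand": 0},{"dx": 0,"dy": 0,"dz": 0.48,"wx": 0,"wy": 0,"wz": 0,"hand": 0}])

```text
clock: 11.15
eef_pos: [0.5523, 0.0344, 0.1471]
tool_rot: [0.729, 0.685, -0.0, -0.0]
ft_force: [0.6, 0.8, -1.1]
grip_width: -0.0002
grasp_force: 0.0
```

Emit:
drive_tool(rows=[{"dx": 0,"dy": 0,"dz": 0.02,"wx": 0,"wy": 0,"wz": 0,"hand": 0},{"dx": 0,"dy": 0,"dz": 0.04,"wx": 0,"wy": 0,"wz": 0,"hand": 0},{"dx": 0,"dy": 0,"dz": 0.06,"wx": 0,"wy": 0,"wz": 0,"hand": 0},{"dx": 0,"dy": 0,"dz": 0.06,"wx": 0,"wy": 0,"wz": 0,"hand": 0}])

```text
clock: 11.55
eef_pos: [0.5527, 0.0344, 0.1456]
tool_rot: [0.729, 0.685, 0.001, 0.0]
ft_force: [-2.5, 0.6, 6.0]
grip_width: -0.0002
grasp_force: 3.3
```

Emit:
drive_tool(rows=[{"dx": 0,"dy": 0,"dz": 0.02,"wx": 0,"wy": 0,"wz": 0,"hand": 0},{"dx": 0,"dy": 0,"dz": 0.03,"wx": 0,"wy": 0,"wz": 0,"hand": 0},{"dx": 0,"dy": 0,"dz": 0.03,"wx": 0,"wy": 0,"wz": 0,"hand": 0},{"dx": 0,"dy": 0,"dz": 0.03,"wx": 0,"wy": 0,"wz": 0,"hand": 0},{"dx": 0,"dy": 0,"dz": 0.03,"wx": 0,"wy": 0,"wz": 0,"hand": 0}])

```text
clock: 12.05
eef_pos: [0.5527, 0.0344, 0.1452]
tool_rot: [0.729, 0.685, 0.001, 0.001]
ft_force: [-3.7, -0.3, 12.6]
grip_width: -0.0001
grasp_force: 6.1
```

12 N held. Hold a little longer, then withdraw.

Emit:
drive_tool(rows=[{"dx": 0,"dy": 0,"dz": 0,"wx": 0,"wy": 0,"wz": 0,"hand": 0},{"dx": 0,"dy": 0,"dz": 0,"wx": 0,"wy": 0,"wz": 0,"hand": 0},{"dx": 0,"dy": 0,"dz": 0,"wx": 0,"wy": 0,"wz": 0,"hand": 0},{"dx": 0,"dy": 0,"dz": -0.1,"wx": 0,"wy": 0,"wz": 0,"hand": 0},{"dx": 0,"dy": 0,"dz": -0.5,"wx": 0,"wy": 0,"wz": 0,"hand": 0},{"dx": 0,"dy": 0,"dz": -1.2,"wx": 0,"wy": 0,"wz": 0,"hand": 0},{"dx": 0,"dy": 0,"dz": -2.0,"wx": 0,"wy": 0,"wz": 0,"hand": 0},{"dx": 0,"dy": 0,"dz": -2.0,"wx": 0,"wy": 0,"wz": 0,"hand": 0},{"dx": 0,"dy": 0,"dz": -2.0,"wx": 0,"wy": 0,"wz": 0,"hand": 0},{"dx": 0,"dy": 0,"dz": -2.0,"wx": 0,"wy": 0,"wz": 0,"hand": 0}])

```text
clock: 13.05
eef_pos: [0.5517, 0.0343, 0.2416]
tool_rot: [0.729, 0.685, -0.001, -0.001]
ft_force: [0.7, 0.2, -0.1]
grip_width: -0.0001
grasp_force: 0.0
```

```bash
python3 - <<'E'
from h import *
s=bot.camera('scene')
d=cv2.resize(s[150:250,220:320],(500,500),interpolation=cv2.INTER_CUBIC)
cv2.imwrite('pics/s7.png',d[:,:,::-1]); print(bot.get_obs()['ft_force'])
E
```

```text
[-0.02078975 -0.58410366 -0.54708733]
```

View pics/s7.png

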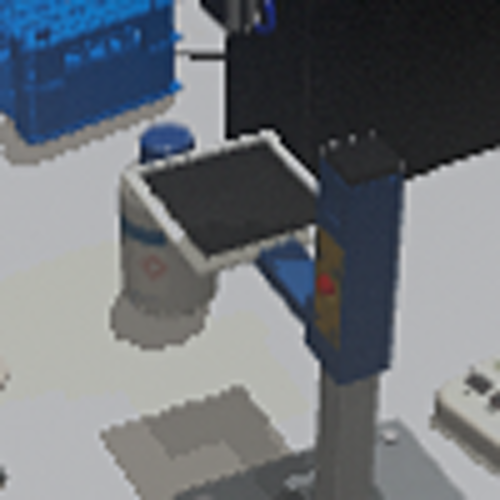

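Shelf stands raised, with the button out at (326,284) and the hand clear.

```bash
python3 -c "
from workcell import bot
print(bot.job_done())"
```

```text
the job is handed in; nothing more can be done
None
```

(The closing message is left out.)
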